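Stagger the spares trays on the upturned crate

ROBOT

A 6-joint arm with a two-finger parallel gripper is mounted at the origin on the work surface. World frame = base frame: x ahead of the robot, y to its left, z up, the work surface at z = 0. Lengths are in m, angles in rad, forces in N, time in s.
With the tool pointing down it reaches from about 0.275 to 0.825 m from the base axis. Payload 5.2 kg.
Tool frame: the origin (TCP) lies midway between the tips of the shut fingers; the grasp point (between the pads) lies env.grip_point_offset behind it (env.grip_point_offset is the distance from the TCP to the grasp point, in m); y points along the fingers, z is the direction in which the jaws open and shut, and the axes are right-handed (so a half turn about y gives the same grasp; the last joint's range is limited). The gripper opens to 93 mm and grips with 3 to 60 N. Pads are 15 mm wide; open, the fingers measure 128 mm over their backs; the gripper's body (75 mm by 188 mm) begins 65 mm behind the grasp point.
Start: joints at [0.907, 0.259, 1.535, -0, 1.348, -0.203], TCP at [0.245, 0.493, 0.219] pointing down, gripper open.
Joint ranges: [-3.14, 3.14], [-0.91, 2.08], [0.19, 2.58], [-1.22, 4.36], [0.22, 2.71], [-3.12, 3.12]. Speed limits (rad/s): [2.57, 2.57, 3.14, 3.14, 3.14, 3.14].

INTERFACE

Orientations are given as a unit quaternion [x, y, z, w].
In Python, from rig import env gives the robot as it stands. Calls block until the motion is done:
- env.reach(position, orientation): joint-space move of the TCP to a pose.
- env.movel(position, orientation=None, speed=0.15, stop_force=None): straight line of the TCP; orientation=None keeps the orientation; speed is the mean speed in m/s. With stop_force (N) it stops when the force on the tool has changed by that much, and returns True; else False.
- env.move_joints(angles): joint-space move.
- env.gripper_to(opening, newtons=None): finger opening in m; newtons is the grip in N (None keeps the last); returns when the fingers have stopped.
- env.wait(seconds).
- env.ik(position, orientation): joint angles nearest the present ones, or None.
- env.snapshot(name): name is "scene" or "top" or "wrist"; returns a dict with "pixels" (480x640x3 uint8, blue, green, red), "camera_matrix" (3x3 intrinsics, pixels), "position" and "rotation" of the camera in the world; the wrist camera has in their place "hand_eye" (4x4, takes a point from camera to tool coordinates, whose origin is the TCP and whose axes are the tool frame's). Camera axes: x right, y up, looking along -z (the intrinsics and any distortion apply to the point x, -y, -z); pixel columns grow to the right and rows downward; lengths in m; the calibration is good to about 2 mm. The wrist camera is an equidistant fisheye: a pixel r from the principal point sees the ray r / f radians off the axis. A picture is of the moment at which its call begins: read the wrist's pose just before it. There is no depth.
A pose or a line that the arm cannot do raises env.Unreachable and nothing moves.
- env.sign_off(): hands the job in, once; it reports no verdict.
Readings, each from a call of its own:
- env.get_clock(): time.
- env.get_joint_pos(): joint angles.
- env.get_dq(): joint speeds.
- env.get_joint_torque(): joint torques, N m.
- env.get_ee_pos(): TCP position.
- env.get_tool_rot(): TCP orientation.
- env.get_force(): force on the tool from outside, world axes, zero at the start.
- env.get_moment(): the same for the moment, N m.
- env.get_opening(): finger opening in m.
Only numpy, scipy, OpenCV 4.12 (cv2) and the standard library are available. Lean on these libraries where they do the work, as an engineer would, in place of code of your own. Each camera call takes 0.05 s, during which the arm holds its last target. There are 200 camera calls.

TASK

Stack the two spares trays from the sloped rack on the grey tray so that you can still reach into each one: first the yellow one, lined up with the grey but shifted about 3 cm lengthwise away from the robot, then the red one on the yellow, shifted back towards the robot again so that it stands straight above the grey. Each must sit level on the rim below with its feet inside it; set them down without dropping them, and leave the grey tray and everything else where it is.

Things in the scene. Friction and masses are not known exactly. Their poses are not given: they have to be found in the camera images.
- grey_tray_center (a point): Middle of the grey open spares tray (bottom of the stack) standing level on the crate, 25 mm above its underside. All three trays are alike: 160 mm long (x) x 58 wide (y) x 45 high incl. 5 mm feet, walls 4 mm, both ends alike. The feet are two cross bars 40 mm wide, outer faces 34 mm either side of the middle. x points away from the robot within 25 deg; z up. 0.6 kg.
- yellow_tray_center (a point): Middle of the yellow tray, 25 mm above its underside (20 below its rim); z is square to its floor. Starts on the rack, pitched 30 deg, near end low, against the front stop. About 0.25 kg. Stacked, its floor rests on the rim below and its feet hang inside that tray, so it stands 40 mm higher; they go in only if shifted under 42 mm lengthwise and 5 mm sideways.
- red_tray_center (a point): Middle of the red tray, 25 mm above its underside (20 below its rim); z is square to its floor. Same shape, feet, weight and stacking height as the yellow tray, and starts beside it on the rack in the other lane (either may be left or right), also pitched 30 deg, near end low.
- rack: Wooden rack fixed to the bench, 300 mm wide (y), 180 deep (x). Its board slopes 30 deg, rising along +x away from the robot to 145 mm. Front stop 14 mm over the board; a strip 12 mm wide and high splits it into two lanes centred 75 mm either side. The trays lie lengthwise along the slope, free at both sides. Origin on the bench under its middle.
- crate: Blue plastic crate turned upside down, fixed: 400 (x) x 500 (y) x 110 mm high, flat top. Origin on the bench under its middle.
- saucer: White ceramic saucer on the crate, 136 mm across, 20 mm high. Leave alone. Origin on its underside, in the middle.
- parts_case: Black plastic parts case with a spring clip, on the crate, 130 x 90 x 35 mm. Leave alone. Origin on its underside, in the middle.
- spanner: Flat steel cone spanner on the crate, 170 mm long, 5 mm thick, along its x axis. Leave alone. Origin on its underside, in the middle.
- gauge_head: Aluminium pump gauge head with a round dial, on the crate, 64 mm across, 32 mm high, with a stub to 65 mm from its middle along its x. Leave alone. Origin on its underside, in the middle.
- oil_bottle: White oil bottle on the bench, 48 mm across, 130 mm high. Leave alone. Origin on its underside, in the middle.
- grease_tin: Green tin on the bench, 76 mm across, 70 mm high. Leave alone. Origin on its underside, in the middle.
- screwdriver: Screwdriver lying on the bench. Leave alone.

How it is judged:
On the way:
1. the yellow tray sits on the grey tray's rim, shifted away from the robot, let go, while the red one is still on its own (x of yellow_tray_center in the frame of grey_tray_center between 0.017 and 0.045 m and y of yellow_tray_center in the frame of grey_tray_center between -0.008 and 0.008 m and z of yellow_tray_center in the frame of grey_tray_center between 0.036 and 0.044 m and angle between yellow_tray_center's own z axis and vertical below 0.05 rad and angle between the x axis of yellow_tray_center and the x axis of grey_tray_center, either way round below 0.17 rad and linear speed of yellow_tray below 0.02 m/s and angular speed of yellow_tray below 0.1 rad/s and contact force between the fingers and yellow_tray below 0.05 N and distance between red_tray_center and grey_tray_center above 0.12 m), for 0.2 s.
At the end, for the whole second after the job is handed in: Let go, at rest, level within 3 deg, feet in the tray below (heights within 4 mm), 10 deg and 8 mm sideways of grey: yellow 17-45 mm further from the robot along grey; red within 16 mm lengthwise of above grey, 15-46 mm from yellow. Grey level, moved under 25 mm (x of yellow_tray_center in the frame of grey_tray_center between 0.017 and 0.045 m and y of yellow_tray_center in the frame of grey_tray_center between -0.008 and 0.008 m and z of yellow_tray_center in the frame of grey_tray_center between 0.036 and 0.044 m and angle between each of yellow_tray_center, red_tray_center's own z axis and vertical below 0.05 rad and angle between the x axis of each of yellow_tray_center, red_tray_center and the x axis of grey_tray_center, either way round below 0.17 rad and linear speed of each of yellow_tray, red_tray below 0.02 m/s and angular speed of each of yellow_tray, red_tray below 0.1 rad/s and contact force between the fingers and yellow_tray below 0.05 N and x of red_tray_center in the frame of grey_tray_center between -0.016 and 0.016 m and y of red_tray_center in the frame of grey_tray_center between -0.008 and 0.008 m and z of red_tray_center in the frame of grey_tray_center between 0.076 and 0.084 m and horizontal distance between red_tray_center and yellow_tray_center between 0.015 and 0.046 m and contact force between the fingers and red_tray below 0.05 N and distance of grey_tray_center from where it was at the start of the episode below 0.025 m and angle between grey_tray_center's own z axis and vertical below 0.04 rad); the robot touches nothing.
It fails at once if a bystander is shifted by more than 30 mm (distance of any of saucer, parts_case, spanner, gauge_head, oil_bottle, grease_tin, screwdriver from where it was at the start of the episode above 0.03 m).
It fails at once if a tray is dropped (falls freely more than about 15 mm) ((contact force between the fingers and yellow_tray below 0.05 N and linear speed of yellow_tray above 0.55 m/s) or (contact force between the fingers and red_tray below 0.05 N and linear speed of red_tray above 0.55 m/s)).
It also fails if it takes over 64 s, if anything falls off the work surface, if the arm or the gripper's body presses on something with over 40 N, if the wrist force passes 120 N, or if a joint passes its speed limit or range.

## Working session

There is one attempt and no reset: what is moved stays moved. The work goes in short steps, each a Python script; the robot and the scene stay as the last script left them, time stands still between calls to the robot, and variables do not carry over. Pictures are saved under pics/ and viewed, about 8 in all and at most 12, crops included, and the job is handed in when it is done.

```bash
mkdir -p pics; ls
python3 - <<'E'
from rig import env
import cv2,numpy as np
np.set_printoptions(precision=4,suppress=True)
for n in("scene","top"):
    s=env.snapshot(n); cv2.imwrite(f"pics/{n}0.png",s["pixels"])
    print(n,s["camera_matrix"],s["position"],s["rotation"],[k for k in s])
    np.savez(f"{n}0.npz",**{k:v for k,v in s.items() if v is not None})
print(env.grip_point_offset,env.get_ee_pos(),env.get_tool_rot(),env.get_clock())
s=env.snapshot("wrist");print({k:v for k,v in s.items() if k!="pixels"})
E
```

```text
pics
scene [[500.1061   0.     323.255 ]
 [  0.     500.1061 244.2867]
 [  0.       0.       1.    ]] [ 1.4695 -0.5872  1.08  ] [0.349  0.1884 0.4529 0.7985] ['pixels', 'camera_matrix', 'position', 'rotation']
top [[438.1277   0.     325.9644]
 [  0.     438.1277 242.9688]
 [  0.       0.       1.    ]] [ 0.4531 -0.0505  1.1767] [-0.0675  0.0405  0.7055 -0.7043] ['pixels', 'camera_matrix', 'position', 'rotation']
0.0188 [0.2442 0.4923 0.2179] [ 0.6889 -0.1617  0.1612 -0.6879] 0.1
{'camera_matrix': array([[371.6483,   0.    , 322.6979],
       [  0.    , 371.6483, 241.1973],
       [  0.    ,   0.    ,   1.    ]]), 'hand_eye': array([[-0.0001, -0.9579, -0.2871, -0.0786],
       [ 0.    ,  0.2871, -0.9579, -0.1662],
       [ 1.    , -0.0001, -0.    , -0.0005],
       [ 0.    ,  0.    ,  0.    ,  1.    ]])}
```

View pics/top0.png

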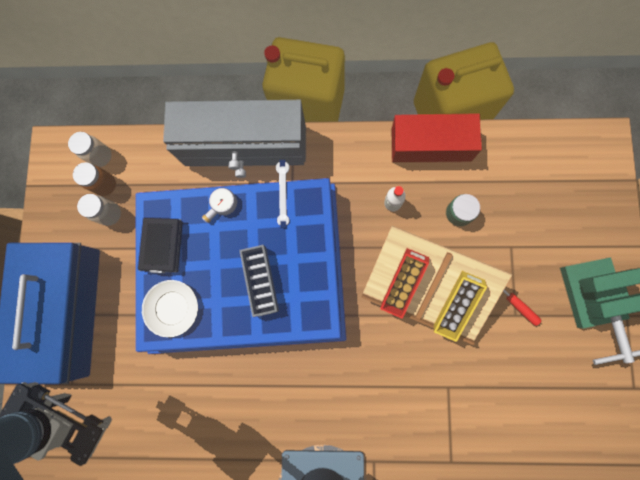

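View pics/scene0.png

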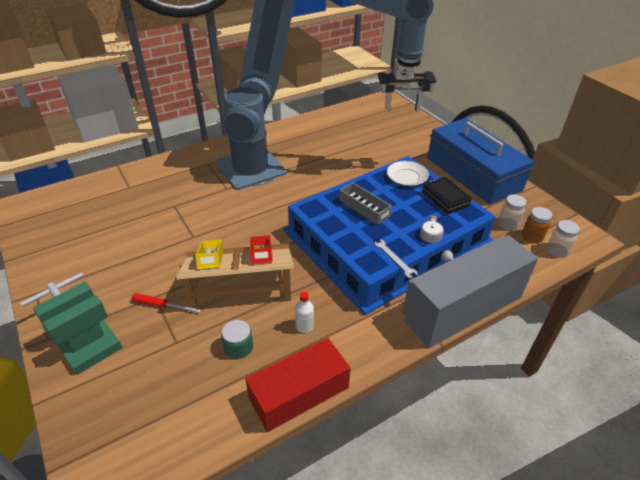

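The top view shows the yellow tray at (461,307), the red at (407,284) on the rack, and the grey at (259,281) on the crate. The scene view has yellow at (209,254), red at (261,250) and grey at (364,203). Next I'll triangulate these roughly.

```bash
cat > h.py <<'E'
import numpy as np,cv2
from scipy.spatial.transform import Rotation as R
np.set_printoptions(precision=4,suppress=True)
def rays(px,K,fish=False):
    d=(np.asarray(px,float).reshape(-1,2)-K[:2,2])/K[0,0]
    if fish:
        r=np.linalg.norm(d,axis=1,keepdims=True)+1e-9
        v=np.hstack([d/r*np.sin(r),np.cos(r)])
    else: v=np.hstack([d,np.ones((len(d),1))])
    v=v*[1,-1,-1]
    return v/np.linalg.norm(v,axis=1,keepdims=True)
def mask(img,col,roi=None):
    h=cv2.cvtColor(img,cv2.COLOR_BGR2HSV); H,S,V=cv2.split(h)
    if col=="yellow": m=(H>23)&(H<35)&(S>150)&(V>90)
    elif col=="red": m=((H<6)|(H>174))&(S>150)&(V>80)
    else: m=(S<70)
    m=m.astype(np.uint8)*255
    if roi is not None:
        z=np.zeros_like(m);x0,y0,x1,y1=roi;z[y0:y1,x0:x1]=m[y0:y1,x0:x1];m=z
    return m
def hull(m):
    m=cv2.morphologyEx(m,cv2.MORPH_CLOSE,np.ones((5,5)))
    c=max(cv2.findContours(m,cv2.RETR_EXTERNAL,cv2.CHAIN_APPROX_NONE)[0],key=cv2.contourArea)
    return cv2.convexHull(c).reshape(-1,2)
def hit(o,v,p,n):
    return o+v*(((p-o)@n)/(v@n))[:,None]
def tilt(yaw,pitch=np.radians(30)):   # tray frame, near end low
    return R.from_euler('zy',[yaw,-pitch]).as_matrix()
def toolR(T,s=1):                      # grasp square to tray, jaws across its width
    y=-T[:,2]; z=s*T[:,1]; return np.column_stack([np.cross(y,z),y,z])
def inplane(o,v,p,T):
    """outline rays cut with the rim plane -> centre, yaw in plane, sizes"""
    q=(hit(o,v,p,T[:,2])-p)@T
    (c,(w,h),a)=cv2.minAreaRect(q[:,:2].astype(np.float32)*1000)
    if h>w: a+=90
    a=(a+90)%180-90
    return p+T[:,:2]@np.array(c)/1000,a,max(w,h),min(w,h)
E
python3 - <<'E'
from h import *
roi={"yellow":((420,260,500,350),(190,230,228,275)),"red":((380,245,432,325),(245,232,278,268)),"grey":((230,235,285,325),(330,180,400,225))}
cam=[np.load(f+"0.npz") for f in("top","scene")]
P={}
for c,r in roi.items():
    O=[];V=[]
    for k,rr in zip(cam,r):
        h=hull(mask(k["pixels"],c,rr)); (cx,cy),sz,a=cv2.minAreaRect(h)
        print(c,(cx,cy),sz,h.min(0),h.max(0))
        O.append(k["position"]);V.append(R.from_quat(k["rotation"]).apply(rays((cx,cy),k["camera_matrix"]))[0])
    A=sum(np.eye(3)-np.outer(v,v) for v in V);b=sum((np.eye(3)-np.outer(v,v))@o for v,o in zip(V,O))
    p=np.linalg.solve(A,b);P[c]=p
    print(c,p,"miss",[np.linalg.norm(np.cross(p-o,v)) for o,v in zip(O,V)])
    if c=="grey":
        k=cam[0];h=hull(mask(k["pixels"],c,r[0]))
        print(inplane(O[0],R.from_quat(k["rotation"]).apply(rays(h,k["camera_matrix"])),np.array([p[0],p[1],.155]),np.eye(3)))
d=P["red"]-P["yellow"];yaw=np.arctan2(-d[0],d[1]);print("sep",np.linalg.norm(d),"yaw",np.degrees(yaw))
k=cam[0]
for c in("yellow","red"):
    v=R.from_quat(k["rotation"]).apply(rays(hull(mask(k["pixels"],c,roi[c][0])),k["camera_matrix"]))
    print(c,inplane(k["position"],v,P[c],tilt(yaw)))
E
```

```text
yellow (459.5472412109375, 308.3070068359375) (25.50486946105957, 65.346923828125) [435 276] [485 340]
yellow (209.0, 254.0) (28.0, 26.0) [196 240] [222 268]
yellow [ 0.459  -0.3302  0.0991] miss [np.float64(0.0008154483318159403), np.float64(0.0008154483318159367)]
red (404.7151794433594, 283.3486328125) (25.7568359375, 66.62687683105469) [381 249] [428 317]
red (260.5, 249.0) (21.0, 28.0) [250 235] [271 263]
red [ 0.5187 -0.1999  0.1046] miss [np.float64(0.0007883106333251479), np.float64(0.0007883106333250792)]
grey (258.2593994140625, 280.67047119140625) (69.15603637695312, 26.845239639282227) [240 245] [278 316]
grey (362.01470947265625, 201.308837890625) (61.39649200439453, 23.15230941772461) [336 180] [391 223]
grey [0.5211 0.147  0.1394] miss [np.float64(0.0039299657547705235), np.float64(0.003929965754770453)]
(array([0.523 , 0.1475, 0.155 ]), 12.869427680969238, 162.7959747314453, 62.44652557373047)
sep 0.14346761676331987 yaw -24.61789358875833
yellow (array([ 0.457, -0.331,  0.098]), 3.6509270668029785, 165.8352813720703, 63.53374099731445)
red (array([ 0.516 , -0.1996,  0.1031]), 4.069458961486816, 176.78363037109375, 64.08317565917969)
```

```bash
cat >> h.py <<'E'
def near_hull(m,T,o,Rc,K,p):
    m=cv2.morphologyEx(m,cv2.MORPH_CLOSE,np.ones((5,5)));best=None
    for c in cv2.findContours(m,cv2.RETR_EXTERNAL,cv2.CHAIN_APPROX_NONE)[0]:
        if cv2.contourArea(c)<2500: continue
        h=cv2.convexHull(c).reshape(-1,2)
        v=rays(h,K,True)@Rc.T; q=hit(o,v,p,T[:,2])
        e=np.linalg.norm(q.mean(0)-p)
        if best is None or e<best[0]: best=(e,h,v)
    return best
def view_pose(env,p,T,dist=.25):
    """TCP pose with the wrist camera dist above p, square to the tray"""
    Rt=toolR(T); t=np.array([-.0786,-.1662,-.0005])
    return p+dist*T[:,2]-Rt@t, R.from_matrix(Rt).as_quat()
def look(env,col,p,T,name,rim_known=False):
    pos=np.array(env.get_ee_pos());Rt=R.from_quat(env.get_tool_rot()).as_matrix()
    s=env.snapshot("wrist");X=s["hand_eye"];img=s["pixels"]
    o=pos+Rt@X[:3,3];Rc=Rt@X[:3,:3]
    np.savez(name+".npz",img=img,o=o,Rc=Rc,K=s["camera_matrix"])
    b=near_hull(mask(img,col),T,o,Rc,s["camera_matrix"],p)
    if b is None: print(col,"not found");return img,None
    for _ in range(4):
        r=inplane(o,b[2],p,T)
        d=(o-p)@T[:,2]
        if not rim_known: p=o-(o-p)*1.0+ (d-d*160/r[2])*T[:,2]
    print(col,"c",r[0],"dyaw",round(r[1],2),"L,W",r[2],r[3],"camdist",d)
    cv2.polylines(img,[b[1]],True,(255,0,255),1)
    return img,r
E
python3 - <<'E'
from h import *; from rig import env
p=np.array(env.get_ee_pos());env.movel([p[0],p[1],.30],speed=.3)
ims=[]
for col,p,T in(("grey",np.array([.523,.1475,.155]),tilt(np.radians(12.9),0)),("red",np.array([.514,-.2,.125]),tilt(np.radians(-24))),("yellow",np.array([.455,-.331,.125]),tilt(np.radians(-24)))):
    q=view_pose(env,p,T)
    print(env.ik(*q))
    env.reach(*q);env.wait(.3)
    print(env.get_ee_pos()-q[0])
    im,r=look(env,col,p,T,"w_"+col,col=="grey");ims.append(cv2.resize(im,(400,300)))
cv2.imwrite("pics/w1.png",np.vstack([np.hstack(ims[:2]),np.hstack([ims[2],ims[2]*0])]));print(env.get_clock())
E
```

```text
[ 0.0903  0.3774  1.3184 -0.      1.4458 -1.7056]
[-0.0002  0.0007  0.0002]
grey c [0.5239 0.1454 0.155 ] dyaw -0.16 L,W 160.67581176757812 58.64270782470703 camdist 0.2501618410554927
[-0.8497  0.0506  1.8743  0.4937  0.9149 -2.247 ]
[ 0.0004  0.0006 -0.    ]
red c [ 0.5082 -0.2003  0.1274] dyaw 4.08 L,W 159.99996948242188 57.61025619506836 camdist 0.2442968232137309
[-1.133   0.1339  1.7802  0.5467  1.0575 -2.5176]
[0.0006 0.0012 0.0002]
yellow c [ 0.453  -0.3293  0.1281] dyaw 4.39 L,W 160.0 58.11050033569336 camdist 0.24561804551469746
5.525
```

View pics/w1.png

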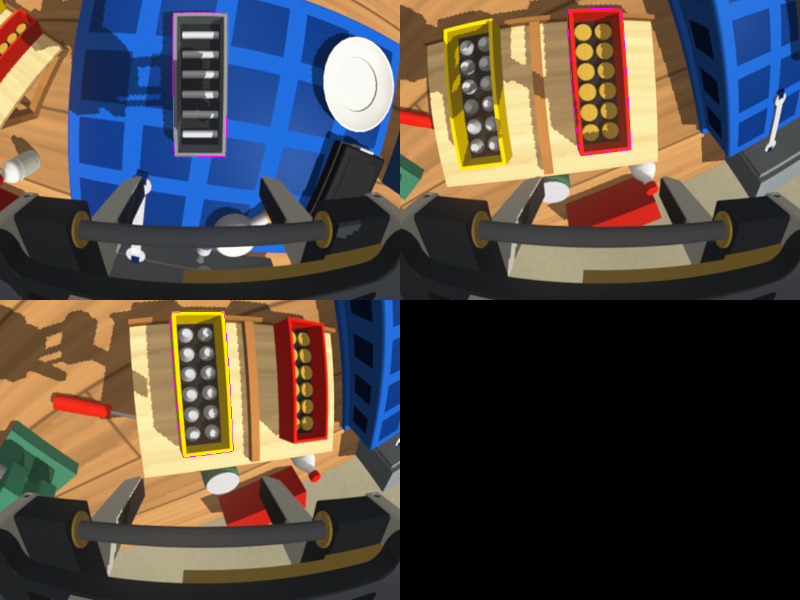

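The outlines are clean: grey is at about (200,85) in the first tile, red at (600,82) in the second, and yellow at (202,384) in the third. Both rack trays read about +4° of yaw, so I'll check the rack's yaw from its far edge, with corners near (230,282) and (536,235) in the full-size yellow view.

Run:
```python
from h import *
k=np.load("w_yellow.npz");img=k["img"]
h=cv2.cvtColor(img,cv2.COLOR_BGR2HSV)
m=((h[...,0]>12)&(h[...,0]<28)&(h[...,1]>40)&(h[...,1]<130)&(h[...,2]>150)).astype(np.uint8)*255
m[330:]=0
m=cv2.morphologyEx(m,cv2.MORPH_CLOSE,np.ones((35,35)))
c=max(cv2.findContours(m,cv2.RETR_EXTERNAL,cv2.CHAIN_APPROX_NONE)[0],key=cv2.contourArea)
hu=cv2.convexHull(c).reshape(-1,2)
q=cv2.approxPolyDP(hu,12,True).reshape(-1,2);print(q)
for yaw in(-24,-22,-20):
    T=tilt(np.radians(yaw))
    p=np.array([.453,-.3293,.1281])-.045*T[:,2]
    pts=hit(k["o"],rays(q,k["K"],True)@k["Rc"].T,p,T[:,2]);print(yaw,pts.tolist() and pts)
    f=pts[np.argsort(-pts[:,0]*np.cos(np.radians(22))+pts[:,1]*np.sin(np.radians(22)))[:2]]; d=f[0]-f[1]; d*=np.sign(d[1])
    print(np.linalg.norm(d),np.degrees(np.arctan2(-d[0],d[1])))
cv2.polylines(img,[hu],True,(255,0,255),1)
cv2.imwrite("pics/board.png",img[:340])
```

```text
[[207  43]
 [374  36]
 [528  54]
 [639 291]
 [639 329]
 [162 329]]
-24 [[ 0.3829 -0.3825  0.0357]
 [ 0.4277 -0.2616  0.0615]
 [ 0.4744 -0.1374  0.0885]
 [ 0.7228 -0.0517  0.2319]
 [ 0.7742 -0.0504  0.2616]
 [ 0.5606 -0.5424  0.1382]]
0.5503764397716604 -23.47015513897994
-22 [[ 0.3829 -0.3825  0.0357]
 [ 0.4277 -0.2616  0.0615]
 [ 0.4744 -0.1374  0.0885]
 [ 0.7228 -0.0517  0.2319]
 [ 0.7742 -0.0504  0.2616]
 [ 0.5606 -0.5424  0.1382]]
0.5503764397716603 -23.470155138979933
-20 [[ 0.3829 -0.3825  0.0357]
 [ 0.4277 -0.2616  0.0615]
 [ 0.4744 -0.1374  0.0885]
 [ 0.7228 -0.0517  0.2319]
 [ 0.7742 -0.0504  0.2616]
 [ 0.5606 -0.5424  0.1382]]
0.5503764397716604 -23.47015513897994
```

View pics/board.png

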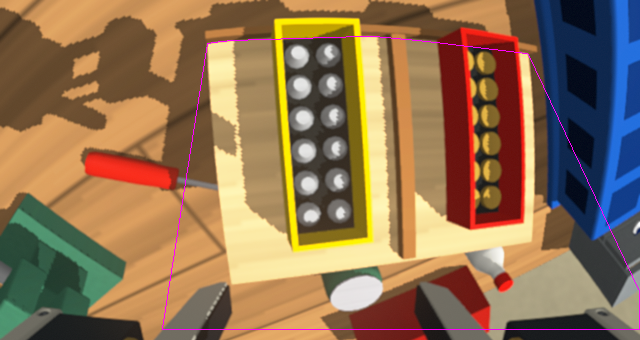

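The `tilt` helper used extrinsic Euler angles, so the plane normal ignored yaw. I'll fix that and refit from the saved pictures, with the board corners at (232,283) and (534,240).

```bash
sed -i "s/from_euler('zy'/from_euler('ZY'/" h.py
cat > fit.py <<'E'
from h import *
def refit(col,yaw,p,f=None):
    k=np.load(f or "w_%s.npz"%col);T=tilt(np.radians(yaw))
    b=near_hull(mask(k["img"],col),T,k["o"],k["Rc"],k["K"],p)
    for _ in range(8):
        r=inplane(k["o"],b[2],p,T);d=(k["o"]-p)@T[:,2];p=p+(d-d*160/r[2])*T[:,2]
    print(col,yaw,r[0],"dyaw %.2f L,W %.1f %.1f"%r[1:]);return r[0],r[1]
E
python3 - <<'E'
from fit import *
k=np.load("w_yellow.npz")
for yaw in(-26,-23,-20):
    a,_=refit("yellow",yaw,np.array([.453,-.3293,.1281]));b,_=refit("red",yaw,np.array([.508,-.2003,.1274]))
    d=b-a;print("sep",np.linalg.norm(d),np.degrees(np.arctan2(-d[0],d[1])),d@tilt(np.radians(yaw)))
    T=tilt(np.radians(yaw));q=np.array([[232,283],[534,240],[207,43],[528,54]])
    pts=hit(k["o"],rays(q,k["K"],True)@k["Rc"].T,a-.045*T[:,2],T[:,2]);d=pts[1]-pts[0];print(pts[:2],np.linalg.norm(d),np.degrees(np.arctan2(-d[0],d[1])))
E
```

```text
yellow -26 [ 0.4548 -0.3284  0.1245] dyaw 2.55 L,W 160.0 60.6
red -26 [ 0.5093 -0.1995  0.1239] dyaw 2.24 L,W 160.0 60.3
sep 0.13998000275880676 -22.931807098925415 [-0.0068  0.1398  0.0032]
[[ 0.5343 -0.4448  0.1433]
 [ 0.6612 -0.1626  0.1378]] 0.3095410219297962 -24.21531870893408
yellow -23 [ 0.4551 -0.3284  0.1241] dyaw 0.02 L,W 160.0 60.4
red -23 [ 0.5094 -0.1996  0.1238] dyaw -0.36 L,W 160.0 60.1
sep 0.13980370358325409 -22.86323363417157 [-0.0004  0.1398 -0.0001]
[[ 0.536  -0.4458  0.1417]
 [ 0.6548 -0.1658  0.1417]] 0.30417446248006713 -23.00327981596244
yellow -20 [ 0.4548 -0.3286  0.1244] dyaw -2.65 L,W 160.0 60.0
red -20 [ 0.5095 -0.1997  0.124 ] dyaw -2.95 L,W 160.0 59.8
sep 0.13996652794625425 -22.984757379101218 [ 0.0061  0.1398 -0.0041]
[[ 0.5372 -0.4465  0.1405]
 [ 0.648  -0.1692  0.1459]] 0.2986199820327282 -21.791241620579783
```

Yaw of -23° makes everything consistent: the trays' in-plane yaw is about 0, the board is 304 mm wide against 300, and the far edge is at z 0.142 against 0.145. Next I'll grasp the yellow tray.

```bash
cat > pick.py <<'E'
from h import *; from rig import env
def pick(rim,name,yaw=-23,depth=.031):
    T=tilt(np.radians(yaw));n=T[:,2];q=R.from_matrix(toolR(T)).as_quat()
    env.gripper_to(.093)
    env.reach(rim+.07*n,q)
    print("touch",env.movel(rim-depth*n,q,speed=.08,stop_force=10))
    print("tcp err along n",(env.get_ee_pos()-rim)@T)
    f0=env.get_force();env.gripper_to(.045,25);env.wait(.2)
    print("open",env.get_opening(),"dF",env.get_force()-f0)
    env.movel(rim+(.05-depth)*n,q,speed=.06)
    p=np.array(env.get_ee_pos());env.movel([p[0],p[1],.30],q,speed=.25)
    env.wait(.2)
    print("lift open",env.get_opening(),"dF",env.get_force()-f0,env.get_clock())
    cv2.imwrite(f"pics/{name}.png",env.snapshot("wrist")["pixels"][:400])
E
python3 -c "
from pick import *
pick(np.array([.4551,-.3284,.1241]),'heldy')"
```

```text
touch False
tcp err along n [ 0.0004 -0.0001 -0.0306]
open 0.057912196256636184 dF [0.3302 2.5436 2.2827]
lift open 0.05778827021894506 dF [ 0.9987  0.6706 -3.0665] 10.4167
```

View pics/heldy.png

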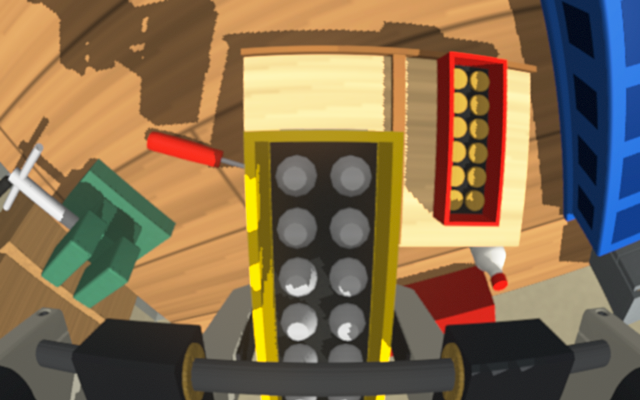

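The yellow tray is held square in the jaws, with its near rim corners at about (246,132) and (404,132). I'll check the tray's pose in the hand, then move above the grey tray.

```bash
cat > place.py <<'E'
from h import *; from rig import env
def inhand(c1,c2,depth=.031):
    s=env.snapshot("wrist");X=s["hand_eye"]
    v=rays([c1,c2],s["camera_matrix"],True)@X[:3,:3].T
    a=hit(X[:3,3],v,np.array([0,-depth,0]),np.array([0,1.,0]));print("near rim corners in tool",a)
def place(gx,gy,yawdeg,shift,rimz,name,depth=.031):
    """rimz: rim height of the placed tray once seated"""
    y=np.radians(yawdeg);x=np.array([gx+shift*np.cos(y),gy+shift*np.sin(y),rimz-depth])
    q=R.from_matrix(toolR(tilt(y,0))).as_quat();u=np.array([0,0,1.])
    env.reach(x+.10*u,q);env.wait(.3)
    cv2.imwrite(f"pics/{name}_s.png",env.snapshot("scene")["pixels"][130:290,260:480].repeat(3,0).repeat(3,1))
    env.movel(x+.012*u,q,speed=.12);env.wait(.3)
    print("at +12mm err",env.get_ee_pos()-x,"F",env.get_force())
    t=env.movel(x-.006*u,q,speed=.02,stop_force=4);env.wait(.2)
    print("contact",t,"err",env.get_ee_pos()-x,"F",env.get_force(),"clock",env.get_clock())
E
python3 -c "
from place import *
inhand((246,132),(404,132))
place(.5239,.1454,12.74,.031,.195,'py')"
```

```text
near rim corners in tool [[-0.0797 -0.031  -0.0283]
 [-0.0798 -0.031   0.0289]]
at +12mm err [0.0003 0.0001 0.0126] F [ 0.1858  0.9638 -1.6527]
contact True err [-0.0001 -0.     -0.0008] F [-0.0555 -0.3686  5.3788] clock 14.6667
```

View pics/py_s.png

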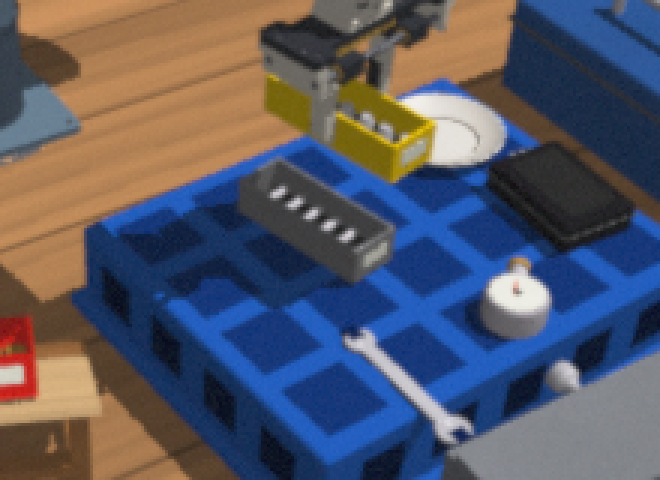

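Contact came 0.8 mm below the expected height, so the feet are in and the tray looks level at (350,125). I'll release, check from above, then re-look at the red tray.

Run:
```python
from place import *
env.gripper_to(.08);env.wait(.2)
p=np.array(env.get_ee_pos());env.movel([p[0],p[1],.29],speed=.15)
y=np.radians(12.74);ex=np.array([np.cos(y),np.sin(y),0])
c=np.array([.5239,.1454,.195])+.031*ex
T=tilt(y,0);env.reach(*view_pose(env,c,T));env.wait(.3)
im,r=look(env,"yellow",c,T,"w_y2",True)
d=(r[0]-[.5239,.1454,.195])@T;print("yellow in grey frame",d,r[1])
# red
T=tilt(np.radians(-23));c=np.array([.5094,-.1996,.1238])
env.reach(*view_pose(env,c,T));env.wait(.3)
im2,r=look(env,"red",c,T,"w_r2")
cv2.imwrite("pics/c.png",cv2.resize(np.hstack([im[:300],im2[:300]]),(800,188)));print(env.get_clock())
```

```text
yellow c [0.5532 0.1507 0.195 ] dyaw -0.19 L,W 160.41738891601562 57.79703903198242 camdist 0.2506738457779794
yellow in grey frame [ 0.0297 -0.0013  0.    ] -0.18719482421875
red c [ 0.5101 -0.1984  0.1232] dyaw 0.05 L,W 160.0 58.66200637817383 camdist 0.2497576899198485
19.0333
```

View pics/c.png

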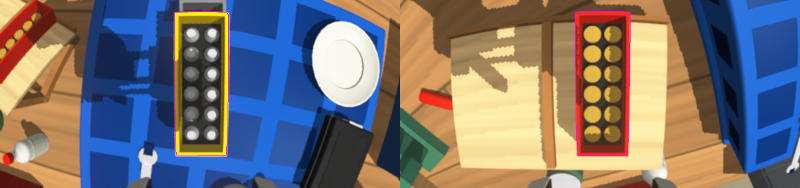

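Yellow measures 29.7 mm forward and 1.3 mm sideways of grey, with rim size matching the given height. The red outline is a clean 160 x 58.7. Now the red tray.

Run:
```python
from pick import *; from place import *
pick(np.array([.5101,-.1984,.1232]),'heldr')
img=cv2.imread("pics/heldr.png");h=hull(mask(img,"red",(200,100,450,340)));print(h.min(0),h.max(0))
i=h[:,1].min(); top=h[h[:,1]<i+6];print(top[[top[:,0].argmin(),top[:,0].argmax()]])
inhand(top[top[:,0].argmin()],top[top[:,0].argmax()])
```

```text
touch False
tcp err along n [ 0.0004 -0.0001 -0.0306]
open 0.057768898953323516 dF [-1.5513  1.2487  2.2553]
lift open 0.05812754110143288 dF [-0.1735  0.6777 -4.1012] 24.1583
[244 132] [414 339]
[[244 134]
 [401 135]]
near rim corners in tool [[-0.079  -0.031  -0.0291]
 [-0.0786 -0.031   0.0278]]
```

View pics/heldr.png

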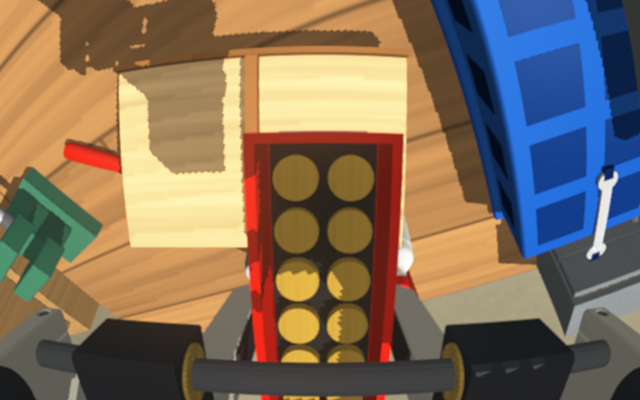

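The red tray is held square and centred, with its near rim at row 133 and columns 245–403. Now I'll place it.

```bash
python3 -c "
from place import *
place(.5239,.1452,12.74,.0,.235,'pr')"
```

```text
at +12mm err [0.0003 0.     0.0125] F [-0.6717 -0.1019 -3.0494]
contact True err [-0.0001 -0.     -0.0015] F [-0.7252 -0.5892  5.6019] clock 27.9333
```

Seated at the expected height. I'll release, retreat and check.

Run:
```python
from place import *
env.gripper_to(.08);env.wait(.2)
p=np.array(env.get_ee_pos());env.movel([p[0],p[1],.31],speed=.15)
y=np.radians(12.74);T=tilt(y,0);g=np.array([.5239,.1454,.235])
env.reach(*view_pose(env,g,T));env.wait(.3)
im,r=look(env,"red",g,T,"w_r3",True)
print("red in grey frame",(r[0]-g)@T,r[1])
p=np.array(env.get_ee_pos());env.movel([p[0],p[1],.42],speed=.3);env.reach([.30,-.15,.42],env.get_tool_rot());env.wait(.5)
s=env.snapshot("scene")["pixels"][130:290,280:500].repeat(3,0).repeat(3,1)
w=cv2.resize(im[:300],(400,188));c=np.zeros((480+188,660,3),np.uint8);c[:480]=s;c[480:,:400]=w
cv2.imwrite("pics/end.png",c[:600]) if 0 else cv2.imwrite("pics/end.png",cv2.resize(c,(560,567)))
print(env.get_clock())
```

```text
red c [0.5246 0.1439 0.235 ] dyaw 0.03 L,W 161.09864807128906 57.831180572509766 camdist 0.2503330300860256
red in grey frame [ 0.0003 -0.0016  0.    ] 0.027429766952991486
32.9917
```

View pics/end.png

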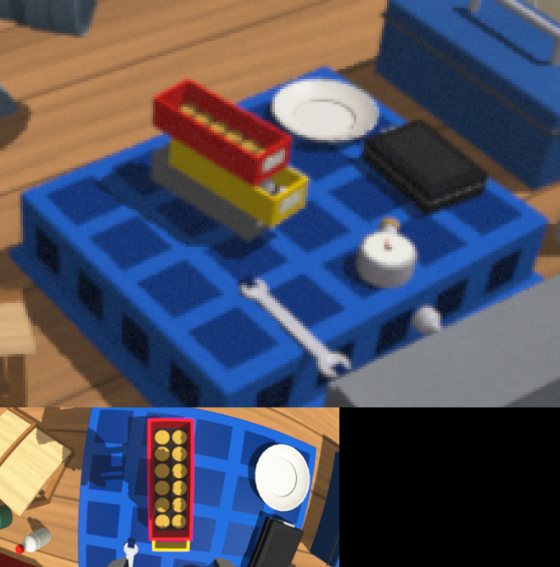

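The stack stands level around (225,160), with yellow shifted away from the robot and red straight above grey. The bystanders look unmoved, so I'm handing in.

```bash
python3 -c "
from rig import env
env.sign_off();print(env.get_clock())"
```

```text
the job is handed in; nothing more can be done
the job is handed in; nothing more can be done
```

Both trays are stacked on the grey one and the job is handed in; the last clock reading before that was 33 s of the 64 s allowed.

| Tray | Lengthwise from grey | Sideways from grey | Yaw from grey | Contact height vs expected |
|---|---|---|---|---|
| Yellow | +29.7 mm | -1.3 mm | -0.2° | 0.8 mm below |
| Red | +0.3 mm | -1.6 mm | 0.0° | 1.5 mm below |

- **Method:** I gripped each tray square to the 30° slope, turned it level in the air, lowered it until it touched, then let go and backed off. The first height estimate for the rack was wrong because of an error in my tilt calculation. I corrected it before the first grasp.
- **Level and seated:** I judged this from the contact heights, the rim sizes (160.4 and 161.1 mm long against 160 mm) and the final picture. I did not measure tilt directly.
- **Grey tray and other items:** Offsets are relative to the grey tray's position measured at the start; I did not measure it again. It and the bystanders look unmoved in the final picture.

No check failed. The nearest to a disagreement is the small sideways offset of 1.3–1.6 mm, within the camera calibration error of about 2 mm.

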